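Clamp a freshly glued sanding block to the set force

ROBOT

A 6-joint arm with a two-finger parallel gripper is mounted at the origin on a cart in front of the work surface, level with it; the furniture and walls round the work are solid. World frame = base frame: x ahead of the robot, y to its left, z up, the work surface at z = 0. Lengths are in m, angles in rad, forces in N, time in s.
With the tool pointing down it reaches from about 0.375 to 0.75 m from the base axis. Payload 9 kg.
Tool frame: the origin (TCP) lies at the very end of the fingers, on their centre line; the grasp point (between the pads) lies 19 mm behind it; z points along the fingers, y is the line along which they close (so a half turn about z gives the same grasp; the last joint's range is limited). The gripper opens to 85 mm and grips with 20 to 120 N. Pads are 22 mm wide; open, the fingers measure 114 mm over their backs; the gripper's body (76 mm by 85 mm) begins 54 mm behind the grasp point. The pads swing forward as they close: fully open they stand 13 mm farther back than shut.
Start: joints at [0.997, 0.104, 0.097, 1.564, 0, 1.353], TCP at [0.209, 0.562, 0.231] pointing down, gripper open.
Joint ranges: [-2.99, 2.99], [-0.84, 1.86], [-1.1, 1.16], [-1.84, 2.11], [-1.51, 1.56], [-3.14, 3.14]. Speed limits (rad/s): [2.22, 2.22, 2.57, 3.14, 3.14, 3.14].

INTERFACE

Orientations are given as a 3x3 rotation matrix whose columns are the frame's x, y, z axes.
In Python, from rig import r, optics, nets gives the robot as it stands.
- The arm moves only by the tool servo_tool, never from a script. Its argument "plan" is a list of rows, each an object with "offset": the shift along the world's x, y, z each as a share of 20 cm, from -1 to 1, a list of three; "turn": the turn, a rotation vector about the world's x, y, z each as a share of 180 degrees, from -1 to 1, a list of three; "gripper": the closure, from 0 (fully open) to 1 (shut). In form: [{"offset": [x, y, z], "turn": [rx, ry, rz], "gripper": gripper}, ...]. A call has exactly 10 rows; each row is the pose to reach, as a shift and turn from the pose commanded when the call began, turning the shorter way round; what a row does not reach only later rows make up. A row lasts 1/8 s, in which the tool goes at most 62.5 mm and 10.7 degrees, less where a joint would pass 70% of its speed; a pose out of reach is approached as far as the arm can. A call with a number of a shift or a turn outside -1 to 1 is refused whole. A call with a gripper value outside its range is refused whole. The fingers move at their own pace and stop on an object; "squeeze" is the grip in N (left out, the last holds). Time passes only in rows, so rows that repeat a pose let the fingers close, or fill a call up. It gives the time, the measured TCP pose, the force, the opening and the grip force at its end, in the units of the state.
- r.observe(): the state, without advancing time (a new reading comes with each control period).
- optics.read_camera(name): name is "side" or "top" or "wrist"; returns the picture (400x640x3 uint8, red, green, blue); there is no depth.
- optics.camera_info(name): a dict with "K" (3x3 intrinsics, pixels), "R" (3x3) and "t" (3): a world point X has camera coordinates R X + t; the wrist camera has in their place "mount" (4x4, takes a point from camera to tool coordinates, whose origin is the TCP and whose axes are the flange's). Camera axes: x right, y down, z forward; pixel columns grow to the right and rows downward; lengths in m; the calibration is good to about 2 mm. The wrist camera is an equidistant fisheye: a pixel r from the principal point sees the ray r / f radians off the axis. A picture is of the moment at which its call begins: read the wrist's pose just before it. camera_info takes no time and is no camera call.
- r.job_done(): hands the job in; it is judged then, once.
Trained networks look in the newest picture that a camera, given by its name, has taken for a name from the list of things; names that differ only in an ending like _2 or _b are one class to them, and where a whole thing is asked for, a point or a joint stands for the part that bears it (a point fixed in the world has none). Each returns a list of dicts, best first, with "conf" (0 to 1); they miss things now and then, are a little off and sometimes report something else, mostly with a low value. They report only what shows in the picture. A call takes as long as a camera call. They do not tell look-alikes from the thing itself.
- nets.cut_out(camera, label): "region" (400x640 bool, what is visible of it) and "box" ([left, top, right, bottom] in pixels, round what is visible of it).
The state is a dict: "time_s": time; "joints": joint angles; "dq": joint speeds; "joint_efforts": joint torques, N m; "ee_pos": TCP position; "tool_rot": TCP orientation; "ft_force": force on the tool from outside, world axes, zero at the start; "moment": the same for the moment, N m; "gripper_width": opening from 0.0 (shut) to 1.0 (fully open); "grip_force": force on a finger pad.
Only numpy, scipy, OpenCV 4.12 (cv2) and the standard library are available. Lean on these libraries where they do the work, as an engineer would, in place of code of your own. Each camera call takes 0.05 s, during which the arm holds its last target. There are 200 camera calls.

TASK

The cork sole of the sanding block has just been glued on. Gently stand the block on its long edge between the jaws of the blue bench clamp, sole towards either jaw, flat on the bed with its end touching the end stop, and let go of it. Then turn the T-knob clockwise until the green tab pops well out of the housing, stop before the tab comes out as far as its red part, and let go, leaving everything else alone.

Things in the scene. Friction and masses are not known exactly. Their poses are not given: they have to be found in the camera images.
- sanding_block: Workpiece: beech sanding block with a thin dark cork sole, 40 x 90 x 31 mm, about 70 g, standing on a long edge (40 mm high). Origin: centre of the sole's face. Its z axis is level and points from the sole through the 31 mm thickness, its y axis runs along the 90 mm length, its x axis is vertical.
- block_centre (a point): Middle of the sanding block: 20 mm above what it stands on.
- glue_clamp: Bench clamp bolted to the worktop: grey base plate 236 x 110 mm, 16 mm thick (its top is the bed), and a blue housing 118 x 70 mm, from x = +3 mm on, top at z = 48 mm. Origin at worktop height; x axis points from the jaws (robot's side) to the knob (far side), z up. The block is clamped across its 31 mm thickness, its length along the clamp's y.
- clamp_seat (a point): Point on the bed (z = 16 mm) between the two dark steel jaws, at x = -60 mm, y = 0 in the clamp's frame; axes as the clamp's. Jaws: 60 mm wide along y, tops 14 mm above the bed. The fixed jaw's face is at x = -85 to -80 mm (bolted differently each time, not measured). With its end on the end stop the block's middle is at y = 0.
- jaw_face (a point): Middle of the moving jaw's face, 7 mm above the bed; it looks to the clamp's -x and lies at x = -40 mm minus 5 mm per radian of the knob, in the clamp's frame. The jaw is sprung: pressed on the block it yields from about 14 N, and at about 18 N the tab is 10 mm out.
- stop_face (a point): Middle of the face of the end stop, a steel post 14 mm wide and 14 mm high standing on the bed between the jaws' +y ends; the face is at y = +45 mm and looks to -y.
- clamp_knob (a joint): Turning of the knob, rad: 0 to 3.7, grows clockwise seen from above and closes the jaw by 5 mm per radian. It has 0.2 N m of friction and stays where it is left.
- knob_grip (a point): Middle of the black T-bar of the knob, on the vertical knob axis (x = +90 mm in the clamp's frame), 75 mm above the worktop. The bar is 74 mm long, 12 mm thick, 26 mm high (z = 62 to 88 mm). The point's y axis runs along the bar; it turns with the knob.
- clamp_tab (a joint): Height of the indicator tab, m: about 0 when flush with its window. It rises 8 mm per mm that the moving jaw yields: about 40 mm per radian of the knob once the set force is reached. The top 16 mm of the tab are green, below it is red. Well out means 8 mm or more; over 20 mm the clamp is overtightened.
- tab_top (a point): Middle of the top of the indicator tab, 10 x 24 mm, in a slot of the housing's top; z = 50 mm when flush. It travels along the slot with the moving jaw: x = +28 mm minus 5 mm per radian of the knob.
- glue_1: Bystander: white glue bottle with red cap, 44 mm across, 143 mm tall, standing; origin at the middle of its foot.
- masking_tape: Bystander: roll of masking tape, 91 mm across, 19 mm high; origin at the middle of its underside. It lies behind the grey binding machine, a fixed obstacle left of the work at x = 0.25 to 0.62, y = 0.15 to 0.62, 0.15 m high, whose lever rises at y = 0.2 to a handle 0.51 m high at x = 0.5, y = 0.2 to 0.35.
- small_box_3: Bystander: blue carton, 70 x 110 x 24 mm; origin at the middle of its underside.
Mind the look-alikes: they are no part of the job. Leave any turquoise look-alike of the sanding_block alone.

How it is judged:
By the outcome, as a careful person would: the job done as asked, in the order asked, and still so for the second after the job is handed in, with the robot touching nothing.
It also fails if it takes over 72 s, if anything falls off the work surface, if the arm or the gripper's body presses on something with over 40 N, if the wrist force passes 120 N, or if a joint passes its speed limit or range.

## Working session

There is one attempt and no reset: what is moved stays moved. The work goes in short steps, Python scripts to look and compute and a tool call to move; the robot and the scene stay as the last step left them, time stands still between calls to the robot, and variables do not carry over. Pictures are saved under pics/ and viewed, at most 10 in all, crops included, and the job is handed in when it is done.

Besides the shell and the picture viewer there is one more tool, called after "Request:" as name([rows], argument=value, ...), one row to a line, values as JSON. servo_tool: Moves the arm, as the interface text tells. Its arguments: {"type":"object","properties":{"plan":{"type":"array"},"squeeze":{"type":"number"}},"required":["plan"]}

```bash
mkdir -p pics; cat > h.py <<'E'
from rig import r, optics, nets
import numpy as np, cv2
def save(n,img): cv2.imwrite('pics/'+n+'.png', img[:,:,::-1])
def ray(cam,uv,st=None):
    c=optics.camera_info(cam);K=np.array(c["K"]);u=(np.array(uv,float)-K[:2,2])/np.array([K[0,0],K[1,1]])
    if cam=="wrist":
        th=np.hypot(*u); d=np.array([*(u/max(th,1e-9)*np.sin(th)),np.cos(th)])
        M=np.array(c["mount"]);R=np.array(st["tool_rot"]);p=np.array(st["ee_pos"])
        return p+R@M[:3,3], R@(M[:3,:3]@d)
    R=np.array(c["R"]);t=np.array(c["t"]);return -R.T@t, R.T@np.array([*u,1])
def onz(cam,uv,z,st=None):
    o,d=ray(cam,uv,st);return o+d*(z-o[2])/d[2]
def proj(cam,X,st=None):
    c=optics.camera_info(cam);K=np.array(c["K"]);X=np.array(X,float)
    if cam=="wrist":
        M=np.array(c["mount"]);R=np.array(st["tool_rot"]);q=M[:3,:3].T@(R.T@(X-np.array(st["ee_pos"]))-M[:3,3])
        th=np.arctan2(np.hypot(q[0],q[1]),q[2]);u=q[:2]/np.hypot(q[0],q[1])*th
    else:
        q=np.array(c["R"])@X+np.array(c["t"]);u=q[:2]/q[2]
    return u*np.array([K[0,0],K[1,1]])+K[:2,2]
E
python3 - <<'E'
from h import *
s=r.observe();print({k:np.round(v,3).tolist() for k,v in s.items()})
for c in("top","side"):
    im=optics.read_camera(c);save(c+"1",im)
    o,_=ray(c,(320,200));print(c,o.round(3),np.round(optics.camera_info(c)["R"],2).tolist())
    for l in("sanding_block","glue_clamp","knob_grip","tab_top","glue_1","masking_tape","small_box_3"):
        for d in nets.cut_out(c,l)[:3]:
            reg=d["region"];ys,xs=np.nonzero(reg)
            if len(xs)==0: continue
            m=(xs.mean(),ys.mean());rc=cv2.minAreaRect(np.c_[xs,ys].astype(np.float32))
            print(c,l,round(d["conf"],2),np.round(d["box"]).tolist(),np.round(m),onz(c,m,0.03).round(3),[np.round(v,0).tolist() for v in rc])
print(np.round(optics.camera_info("wrist")["mount"],3).tolist(),optics.camera_info("wrist")["K"])
E
```

```text
{'time_s': 0.0, 'joints': [0.997, 0.105, 0.096, 1.564, -0.0, 1.353], 'dq': [0.001, 0.001, 0.0, -0.002, 0.001, -0.001], 'joint_efforts': [-0.001, -55.693, 50.365, 0.017, -0.0, -0.0], 'ee_pos': [0.209, 0.562, 0.231], 'tool_rot': [[-0.937, 0.348, -0.001], [0.348, 0.937, -0.001], [0.0, -0.001, -1.0]], 'ft_force': [0.047, -0.542, -0.614], 'moment': [0.006, 0.032, -0.045], 'grip_force': 0.0, 'gripper_width': 1.0}
top [ 0.543 -0.028  1.113] [[-0.02, -1.0, 0.01], [-0.99, 0.02, -0.11], [0.11, -0.01, -0.99]]
top sanding_block 0.77 [398.0, 252.0, 416.0, 288.0] [407. 269.] [ 0.493 -0.254  0.03 ] [[408.0, 269.0], [38.0, 17.0], 90.0]
top sanding_block 0.75 [370.0, 200.0, 393.0, 239.0] [380. 219.] [ 0.619 -0.19   0.03 ] [[380.0, 219.0], [14.0, 37.0], 20.0]
top glue_clamp 0.77 [280.0, 190.0, 341.0, 292.0] [310. 242.] [ 0.564 -0.015  0.03 ] [[310.0, 243.0], [95.0, 45.0], 76.0]
top glue_clamp 0.54 [287.0, 204.0, 321.0, 215.0] [302. 210.] [0.644 0.004 0.03 ] [[302.0, 210.0], [12.0, 30.0], 90.0]
top knob_grip 0.74 [286.0, 202.0, 316.0, 214.0] [302. 210.] [0.645 0.005 0.03 ] [[302.0, 210.0], [10.0, 28.0]
[... 1565 characters left out ...]
131.0, 311.0, 171.0] [299. 153.] [ 0.696 -0.341  0.03 ] [[300.0, 150.0], [41.0, 13.0], 90.0]
side masking_tape 0.67 [284.0, 259.0, 323.0, 284.0] [303. 268.] [0.691 0.216 0.03 ] [[303.0, 268.0], [30.0, 36.0], 90.0]
side masking_tape 0.44 [294.0, 129.0, 307.0, 176.0] [299. 153.] [ 0.695 -0.345  0.03 ] [[299.0, 150.0], [42.0, 15.0], 86.0]
side small_box_3 0.95 [252.0, 186.0, 277.0, 214.0] [264. 200.] [ 0.798 -0.075  0.03 ] [[264.0, 200.0], [29.0, 26.0], 90.0]
[[-0.0, -0.964, -0.264, 0.067], [1.0, 0.0, -0.001, 0.001], [0.001, -0.264, 0.964, -0.143], [0.0, 0.0, 0.0, 1.0]] [[309.70691629   0.         318.3321098 ]
 [  0.         309.70691629 197.20437623]
 [  0.           0.           1.        ]]
```

```bash
ls -la pics
```

```text
total 756
drwxr-xr-x 2 agent agent   4096 Dec  1 09:00 .
drwxr-xr-x 3 agent agent   4096 Dec  1 09:00 ..
-rw-r--r-- 1 agent agent 423277 Dec  1 09:00 side1.png
-rw-r--r-- 1 agent agent 336872 Dec  1 09:00 top1.png
```

```bash
python3 - <<'E'
import cv2,numpy as np
a=cv2.imread('pics/top1.png')[130:310,190:450];b=cv2.imread('pics/side1.png')[120:300,240:410]
a=cv2.resize(a,None,fx=3,fy=3,interpolation=3);cv2.imwrite('pics/top1c.png',a)
cv2.imwrite('pics/side1c.png',cv2.resize(b,None,fx=3.3,fy=3.3,interpolation=3))
E
```

```text
(no output)
```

View pics/top1c.png

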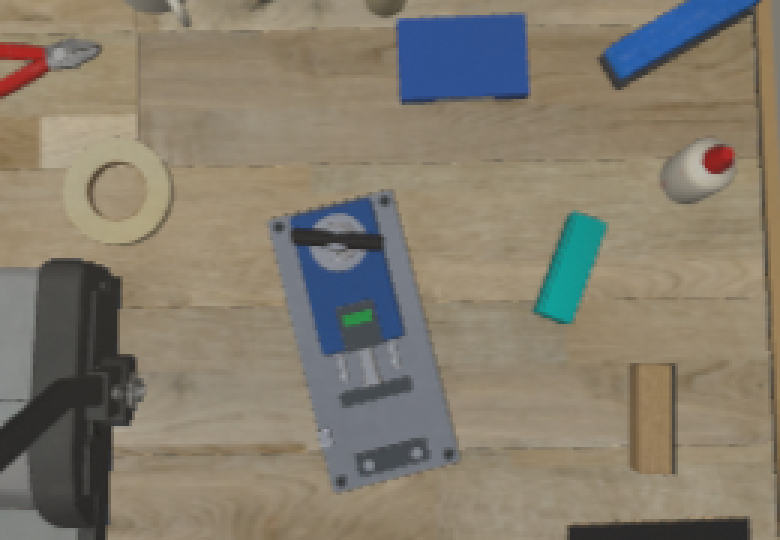

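View pics/side1c.png

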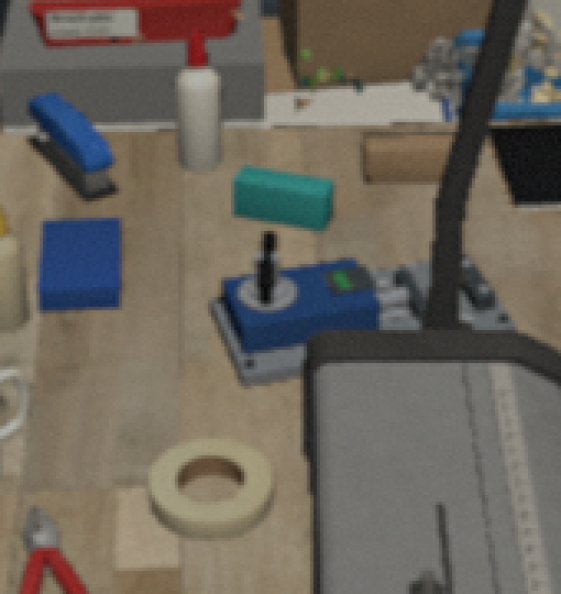

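Top picture: the beech block is at about (407,269) px with its dark sole to the right (-y). The turquoise look-alike is at (380,219). The clamp is at about (311,242), with its knob at the far end, its x axis about 14° left of world x, and the end stop on the left. The side picture agrees. I'll set out along a retracted path that stays clear of the lever.

Request:
servo_tool([
  {"offset":[0,-0.25,0.2],"turn":[0,0,0.05],"gripper":0},
  {"offset":[0,-0.5,0.25],"turn":[0,0,0.113],"gripper":0},
  {"offset":[0,-0.75,0.25],"turn":[0,0,0.113],"gripper":0},
  {"offset":[0,-1,0.25],"turn":[0,0,0.113],"gripper":0},
  {"offset":[0.2,-1,0.25],"turn":[0,0,0.113],"gripper":0},
  {"offset":[0.3,-1,0.25],"turn":[0,0,0.113],"gripper":0},
  {"offset":[0.3,-1,0.25],"turn":[0,0,0.113],"gripper":0},
  {"offset":[0.3,-1,0.25],"turn":[0,0,0.113],"gripper":0},
  {"offset":[0.3,-1,0.25],"turn":[0,0,0.113],"gripper":0},
  {"offset":[0.3,-1,0.25],"turn":[0,0,0.113],"gripper":0},
], squeeze=30)

```text
time_s: 2.05
ee_pos: [0.2685, 0.3627, 0.2814]
tool_rot: [[-1.0, -0.0, -0.0], [-0.0, 1.0, 0.0], [0.0, 0.0, -1.0]]
ft_force: [0.1, -0.3, 0.5]
gripper_width: 1.0
grip_force: 0.0
```

Request:
servo_tool([
  {"offset":[0.1,-0.25,0],"turn":[0,0,0],"gripper":0},
  {"offset":[0.2,-0.5,0],"turn":[0,0,0],"gripper":0},
  {"offset":[0.35,-0.75,0],"turn":[0,0,0],"gripper":0},
  {"offset":[0.5,-1,0],"turn":[0,0,0],"gripper":0},
  {"offset":[0.6,-1,0],"turn":[0,0,0],"gripper":0},
  {"offset":[0.6,-1,0],"turn":[0,0,0],"gripper":0},
  {"offset":[0.6,-1,0],"turn":[0,0,0],"gripper":0},
  {"offset":[0.6,-1,0],"turn":[0,0,0],"gripper":0},
  {"offset":[0.6,-1,0],"turn":[0,0,0],"gripper":0},
  {"offset":[0.6,-1,0],"turn":[0,0,0],"gripper":0},
])

```text
time_s: 3.3
ee_pos: [0.3888, 0.1627, 0.2814]
tool_rot: [[-1.0, 0.0, 0.0], [0.0, 1.0, 0.0], [-0.0, 0.0, -1.0]]
ft_force: [-0.2, -1.2, 1.0]
gripper_width: 1.003
grip_force: 0.0
```

Request:
servo_tool([
  {"offset":[0.05,-0.25,0],"turn":[0,0,0],"gripper":0},
  {"offset":[0.1,-0.5,0],"turn":[0,0,0],"gripper":0},
  {"offset":[0.2,-0.75,0],"turn":[0,0,0],"gripper":0},
  {"offset":[0.3,-1,0],"turn":[0,0,0],"gripper":0},
  {"offset":[0.4,-1,0],"turn":[0,0,0],"gripper":0},
  {"offset":[0.4,-1,0],"turn":[0,0,0],"gripper":0},
  {"offset":[0.4,-1,0],"turn":[0,0,0],"gripper":0},
  {"offset":[0.4,-1,0],"turn":[0,0,0],"gripper":0},
  {"offset":[0.4,-1,0],"turn":[0,0,0],"gripper":0},
  {"offset":[0.4,-1,0],"turn":[0,0,0],"gripper":0},
])

```text
time_s: 4.55
ee_pos: [0.4689, -0.0373, 0.2815]
tool_rot: [[-1.0, 0.0, 0.0], [0.0, 1.0, -0.0], [-0.0, -0.0, -1.0]]
ft_force: [-0.4, 0.1, -0.4]
gripper_width: 1.001
grip_force: 0.0
```

```bash
python3 - <<'E'
from h import *
import pickle
s=r.observe();im=optics.read_camera("wrist");save("w1",im);pickle.dump(s,open("w1.pkl","wb"))
print(np.round(s["ee_pos"],4))
E
```

```text
[ 0.4689 -0.0373  0.2815]
```

Request:
servo_tool([
  {"offset":[0.03,-0.25,0],"turn":[0,0,0],"gripper":0},
  {"offset":[0.06,-0.5,0],"turn":[0,0,0],"gripper":0},
  {"offset":[0.1,-0.75,-0.2],"turn":[0,0,0],"gripper":0},
  {"offset":[0.12,-1,-0.4],"turn":[0,0,0],"gripper":0},
  {"offset":[0.12,-1,-0.6],"turn":[0,0,0],"gripper":0},
  {"offset":[0.12,-1,-0.6],"turn":[0,0,0],"gripper":0},
  {"offset":[0.12,-1,-0.6],"turn":[0,0,0],"gripper":0},
  {"offset":[0.12,-1,-0.6],"turn":[0,0,0],"gripper":0},
  {"offset":[0.12,-1,-0.6],"turn":[0,0,0],"gripper":0},
  {"offset":[0.12,-1,-0.6],"turn":[0,0,0],"gripper":0},
])

```text
time_s: 5.85
ee_pos: [0.4934, -0.2375, 0.1621]
tool_rot: [[-1.0, 0.0, 0.001], [0.0, 1.0, -0.001], [-0.001, -0.001, -1.0]]
ft_force: [-0.6, -0.9, -0.6]
gripper_width: 0.999
grip_force: 0.0
```

```bash
python3 - <<'E'
from h import *
import pickle
s=r.observe();im=optics.read_camera("wrist");save("w2",im);pickle.dump(s,open("w2.pkl","wb"))
print(np.round(s["ee_pos"],4))
for d in nets.cut_out("wrist","sanding_block")[:3]:
    reg=d["region"];ys,xs=np.nonzero(reg);rc=cv2.minAreaRect(np.c_[xs,ys].astype(np.float32))
    print(d["conf"],d["box"],[np.round(v,1).tolist() for v in rc])
    print([onz("wrist",p,0.04,s).round(4).tolist() for p in cv2.boxPoints(rc)])
E
```

```text
[ 0.4934 -0.2375  0.1621]
0.95 [279.2, 133.0, 318.7, 238.2] [[299.2, 186.2], [36.6, 101.0], 2.5]
[[0.5363, -0.2739, 0.04], [0.4438, -0.2672, 0.04], [0.4455, -0.2359, 0.04], [0.5377, -0.2399, 0.04]]
0.84 [334.6, 251.2, 394.6, 326.6] [[364.6, 294.8], [40.2, 83.2], 26.6]
[[0.6381, -0.2269, 0.04], [0.5495, -0.1928, 0.04], [0.5702, -0.1552, 0.04], [0.6661, -0.186, 0.04]]
```

View pics/w1.png

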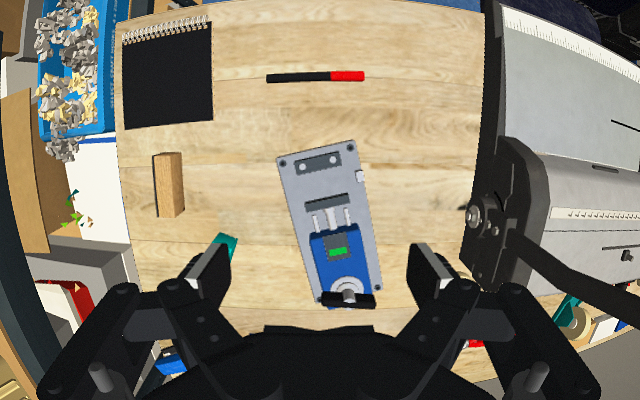

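View pics/w2.png

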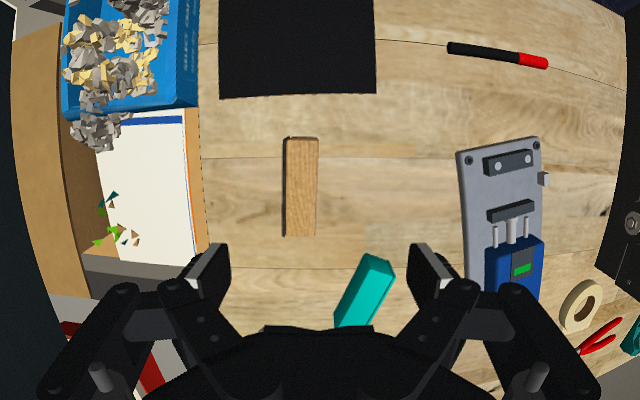

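w2 shows the beech block upright at about (300,187) px, sole to the left (-y). The turquoise look-alike at (365,290) is clear of the fingers. I'll grasp it across the thickness.

Request:
servo_tool([
  {"offset":[-0.01,-0.08,-0.2],"turn":[0,0,-0.014],"gripper":0},
  {"offset":[-0.01,-0.08,-0.4],"turn":[0,0,-0.014],"gripper":0},
  {"offset":[-0.01,-0.08,-0.6],"turn":[0,0,-0.014],"gripper":0},
  {"offset":[-0.01,-0.08,-0.73],"turn":[0,0,-0.014],"gripper":0},
  {"offset":[-0.01,-0.08,-0.73],"turn":[0,0,-0.014],"gripper":0.3},
  {"offset":[-0.01,-0.08,-0.73],"turn":[0,0,-0.014],"gripper":0.5},
  {"offset":[-0.01,-0.08,-0.73],"turn":[0,0,-0.014],"gripper":0.6},
  {"offset":[-0.01,-0.08,-0.73],"turn":[0,0,-0.014],"gripper":0.7},
  {"offset":[-0.01,-0.08,-0.73],"turn":[0,0,-0.014],"gripper":0.8},
  {"offset":[-0.01,-0.08,-0.73],"turn":[0,0,-0.014],"gripper":0.8},
], squeeze=30)

```text
time_s: 7.2
ee_pos: [0.492, -0.2543, 0.017]
tool_rot: [[-0.999, 0.045, 0.002], [0.045, 0.999, -0.002], [-0.002, -0.002, -1.0]]
ft_force: [-0.6, 0.2, 6.3]
gripper_width: 0.359
grip_force: 31.4
```

```bash
python3 - <<'E'
from h import *
import pickle
from scipy.optimize import least_squares
T=lambda x,y:(190+x/3,130+y/3)
s=pickle.load(open("w1.pkl","rb"))
# bolt heads on bed plate: top and wrist
bt=[T(278,227),T(385,200),T(341,482),T(449,455)]
print("top bolts",[onz("top",p,.016).round(4).tolist() for p in bt])
print("top tab",onz("top",T(358,318),.05).round(4),"knob",onz("top",T(338,240),.088).round(4))
print("w1 bolts", [onz("wrist",p,.016,s).round(4).tolist() for p in [(282,161),(350,148)]])
print("w1 tab",onz("wrist",(337,253),.05,s).round(4),"knob",onz("wrist",(347,300),.088,s).round(4))
print("w1 plate corners",[onz("wrist",p,.016,s).round(4).tolist() for p in [(277,158),(352,139),(322,306)]])
print("fixed jaw ends (top .03)",[onz("wrist",p,.03,s).round(4).tolist() for p in [(296,171),(341,160)]])
print("moving jaw ",[onz("wrist",p,.03,s).round(4).tolist() for p in [(304,206),(350,195)]])
print("stop",onz("wrist",(360,176),.03,s).round(4))
im=cv2.imread("pics/w1.png")[130:320,260:400];cv2.imwrite("pics/w1c.png",cv2.resize(im,None,fx=3.1,fy=3.1,interpolation=cv2.INTER_CUBIC))
E
```

```text
top bolts [[0.6567, 0.054, 0.016], [0.6781, -0.0368, 0.016], [0.4436, 0.0037, 0.016], [0.464, -0.0863, 0.016]]
top tab [ 0.5777 -0.0129  0.05  ] knob [0.6381 0.0014 0.088 ]
w1 bolts [[0.4637, -0.0855, 0.016], [0.4463, 0.0051, 0.016]]
w1 tab [ 0.5818 -0.012   0.05  ] knob [6.323e-01 2.000e-04 8.800e-02]
w1 plate corners [[0.4595, -0.0921, 0.016], [0.4342, 0.0076, 0.016], [0.6928, -0.0312, 0.016]]
fixed jaw ends (top .03) [[0.4748, -0.0658, 0.03], [0.4604, -0.0077, 0.03]]
moving jaw  [[0.5222, -0.056, 0.03], [0.507, 0.005, 0.03]]
stop [0.4813 0.0175 0.03  ]
```

View pics/w1c.png

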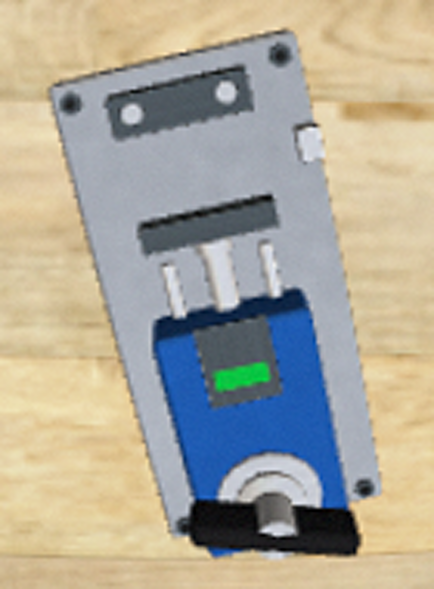

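```bash
python3 - <<'E'
from h import *
import pickle
s=pickle.load(open("w1.pkl","rb"))
C=lambda x,y:(260+x/3.1,130+y/3.1)
th=np.radians(13);ux=np.array([np.cos(th),np.sin(th)]);uy=np.array([-ux[1],ux[0]]);c0=np.array([.5606,-.01635])
def f(n,ps,z):
    P=[onz("wrist",C(*p),z,s)[:2] for p in ps];d=P[-1]-P[0]
    print(n,[(round(float((p-c0)@ux),4),round(float((p-c0)@uy),4)) for p in P],"ang of d",np.degrees(np.arctan2(d[1],d[0])).round(1))
f("bolts",[(69,103),(280,55),(365,488),(182,526)],.016)
f("fixed face",[(120,140),(253,108)],.03)
f("moving face",[(140,230),(277,203)],.03)
f("housing front",[(158,340),(310,308)],.048)
f("stop",[(297,128),(303,160)],.03)
f("tab",[(242,377)],.05)
f("platefront",[(52,86),(298,30)],.016)
E
```

```text
bolts [(-0.107, -0.046), (-0.1068, 0.0471), (0.1124, 0.0477), (0.1122, -0.0465)] ang of d 12.9
fixed face [(-0.0886, -0.0268), (-0.0893, 0.0304)] ang of d 103.8
moving face [(-0.0485, -0.0279), (-0.0469, 0.0319)] ang of d 101.6
housing front [(-0.0043, -0.0301), (-0.0038, 0.0358)] ang of d 102.6
stop [(-0.077, 0.0467), (-0.0629, 0.0464)] ang of d 12.0
tab [(0.02, 0.0013)] ang of d 0.0
platefront [(-0.1159, -0.0513), (-0.1157, 0.0569)] ang of d 102.9
```

The wrist picture fixes the clamp pose: 13° yaw, origin at about (0.553,-0.017), moving jaw at x = -40 mm and fixed jaw face at about -81.5 mm. The block is held, opening 30.5 mm. Next I'll lift, carry and turn it.

Request:
servo_tool([
  {"offset":[0,0,0.15],"turn":[0,0,0],"gripper":0.8},
  {"offset":[0,0,0.4],"turn":[0,0,-0.04],"gripper":0.8},
  {"offset":[0,0.2,0.5],"turn":[0,0,-0.09],"gripper":0.8},
  {"offset":[0,0.4,0.5],"turn":[0,0,-0.14],"gripper":0.8},
  {"offset":[0,0.6,0.5],"turn":[0,0,-0.19],"gripper":0.8},
  {"offset":[0,0.8,0.5],"turn":[0,0,-0.24],"gripper":0.8},
  {"offset":[0,0.95,0.5],"turn":[0,0,-0.3],"gripper":0.8},
  {"offset":[0,1,0.5],"turn":[0,0,-0.36],"gripper":0.8},
  {"offset":[0,1,0.5],"turn":[0,0,-0.413],"gripper":0.8},
  {"offset":[0,1,0.5],"turn":[0,0,-0.413],"gripper":0.8},
])

```text
time_s: 8.45
ee_pos: [0.4912, -0.0534, 0.1158]
tool_rot: [[-0.228, 0.974, 0.001], [0.974, 0.228, -0.0], [-0.0, 0.001, -1.0]]
ft_force: [0.1, 0.3, -0.9]
gripper_width: 0.354
grip_force: 30.5
```

```bash
python3 - <<'E'
from h import *
s=r.observe();im=optics.read_camera("wrist");save("w3",im);p=np.array(s["ee_pos"]);print(p.round(4),np.round(s["tool_rot"],3).tolist(),np.round(s["joints"],2))
im=im.copy()
th=np.radians(13);ux=np.array([np.cos(th),np.sin(th)]);uy=np.array([-ux[1],ux[0]]);O=np.array([.553,-.0166])
W=lambda x,y,z:[*(O+x*ux+y*uy),z]
for q in [W(-.0815,-.03,.03),W(-.0815,.03,.03),W(-.04,-.03,.03),W(-.04,.03,.03),W(-.0675,.045,.03),W(-.0535,.045,.03)]:
    cv2.circle(im,tuple(int(v) for v in np.round(proj("wrist",q,s))),2,(255,0,255),-1)
# block bottom corners if centred in grip
R=np.array(s["tool_rot"])
for a in(-.045,.045):
  for b in (-.0155,.0155):
    for z in (-.017,.023): cv2.circle(im,tuple(int(v) for v in np.round(proj("wrist",p+R[:,0]*a+R[:,1]*b+[0,0,z],s))),2,(255,255,0),-1)
save("w3o",cv2.resize(im[100:400,120:520],None,fx=1.9,fy=1.9,interpolation=cv2.INTER_CUBIC))
E
```

```text
[ 0.4912 -0.0534  0.1158] [[-0.228, 0.974, 0.001], [0.974, 0.228, -0.0], [-0.0, 0.001, -1.0]] [-0.37 -0.21 -0.42  1.36  0.    0.97]
```

View pics/w3o.png

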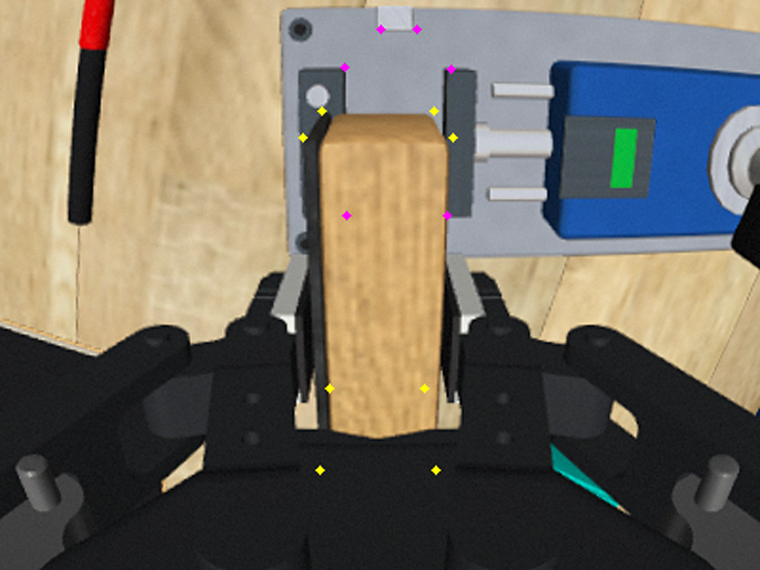

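Request:
servo_tool([
  {"offset":[0.018,0.087,-0.1],"turn":[0,0,0],"gripper":0.8},
  {"offset":[0.018,0.087,-0.2],"turn":[0,0,0],"gripper":0.8},
  {"offset":[0.018,0.087,-0.28],"turn":[0,0,0],"gripper":0.8},
  {"offset":[0.018,0.087,-0.33],"turn":[0,0,0],"gripper":0.8},
  {"offset":[0.018,0.087,-0.36],"turn":[0,0,0],"gripper":0.8},
  {"offset":[0.018,0.087,-0.38],"turn":[0,0,0],"gripper":0.8},
  {"offset":[0.018,0.087,-0.39],"turn":[0,0,0],"gripper":0.8},
  {"offset":[0.018,0.087,-0.4],"turn":[0,0,0],"gripper":0.8},
  {"offset":[0.018,0.087,-0.405],"turn":[0,0,0],"gripper":0.8},
  {"offset":[0.018,0.087,-0.405],"turn":[0,0,0],"gripper":0.8},
])

```text
time_s: 9.75
ee_pos: [0.4947, -0.0361, 0.0344]
tool_rot: [[-0.227, 0.974, 0.0], [0.974, 0.227, -0.0], [-0.0, 0.0, -1.0]]
ft_force: [0.0, 0.5, -0.4]
gripper_width: 0.355
grip_force: 30.5
```

Request:
servo_tool([
  {"offset":[-0.002,0.01,0],"turn":[0,0,0],"gripper":0.8},
  {"offset":[-0.004,0.02,0],"turn":[0,0,0],"gripper":0.8},
  {"offset":[-0.006,0.027,0],"turn":[0,0,0],"gripper":0.8},
  {"offset":[-0.008,0.034,0],"turn":[0,0,0],"gripper":0.8},
  {"offset":[-0.009,0.037,0],"turn":[0,0,0],"gripper":0.8},
  {"offset":[-0.009,0.039,0],"turn":[0,0,0],"gripper":0.8},
  {"offset":[-0.009,0.039,0],"turn":[0,0,0],"gripper":0.8},
  {"offset":[-0.009,0.039,0],"turn":[0,0,0],"gripper":0.8},
  {"offset":[-0.009,0.039,0],"turn":[0,0,0],"gripper":0.8},
  {"offset":[-0.009,0.039,0],"turn":[0,0,0],"gripper":0.8},
])

```text
time_s: 11.0
ee_pos: [0.4934, -0.0305, 0.0348]
tool_rot: [[-0.225, 0.974, 0.001], [0.974, 0.225, -0.005], [-0.005, -0.0, -1.0]]
ft_force: [0.6, -11.8, -1.5]
gripper_width: 0.357
grip_force: 30.3
```

Request:
servo_tool([
  {"offset":[0.002,-0.008,0],"turn":[0,0,0],"gripper":0.8},
  {"offset":[0.002,-0.008,-0.003],"turn":[0,0,0],"gripper":0.8},
  {"offset":[0.002,-0.008,-0.005],"turn":[0,0,0],"gripper":0.8},
  {"offset":[0.002,-0.008,-0.007],"turn":[0,0,0],"gripper":0.8},
  {"offset":[0.002,-0.008,-0.008],"turn":[0,0,0],"gripper":0.8},
  {"offset":[0.002,-0.008,-0.009],"turn":[0,0,0],"gripper":0.8},
  {"offset":[0.002,-0.008,-0.009],"turn":[0,0,0],"gripper":0.8},
  {"offset":[0.002,-0.008,-0.009],"turn":[0,0,0],"gripper":0.8},
  {"offset":[0.002,-0.008,-0.009],"turn":[0,0,0],"gripper":0.8},
  {"offset":[0.002,-0.008,-0.009],"turn":[0,0,0],"gripper":0.8},
])

```text
time_s: 12.25
ee_pos: [0.4939, -0.0306, 0.0332]
tool_rot: [[-0.226, 0.974, 0.002], [0.974, 0.226, -0.002], [-0.002, 0.001, -1.0]]
ft_force: [0.6, -5.3, 1.8]
gripper_width: 0.356
grip_force: 30.8
```

Request:
servo_tool([
  {"offset":[0,0,-0.002],"turn":[0,0,0],"gripper":0.8},
  {"offset":[0,0,-0.003],"turn":[0,0,0],"gripper":0.8},
  {"offset":[0,0,-0.004],"turn":[0,0,0],"gripper":0.8},
  {"offset":[0,0,-0.005],"turn":[0,0,0],"gripper":0.8},
  {"offset":[0,0,-0.005],"turn":[0,0,0],"gripper":0.8},
  {"offset":[0,0,-0.005],"turn":[0,0,0],"gripper":0.8},
  {"offset":[0,0,-0.005],"turn":[0,0,0],"gripper":0.8},
  {"offset":[0,0,-0.005],"turn":[0,0,0],"gripper":0.8},
  {"offset":[0,0,-0.005],"turn":[0,0,0],"gripper":0.8},
  {"offset":[0,0,-0.005],"turn":[0,0,0],"gripper":0.8},
])

```text
time_s: 13.5
ee_pos: [0.494, -0.0306, 0.033]
tool_rot: [[-0.226, 0.974, 0.002], [0.974, 0.226, -0.002], [-0.002, 0.001, -1.0]]
ft_force: [-2.9, -4.4, 10.0]
gripper_width: 0.354
grip_force: 31.9
```

Request:
servo_tool([
  {"offset":[0,0,0.004],"turn":[0,0,0],"gripper":0.8},
  {"offset":[0,0,0.004],"turn":[0,0,0],"gripper":0.62},
  {"offset":[0,0,0.004],"turn":[0,0,0],"gripper":0.55},
  {"offset":[0,0,0.004],"turn":[0,0,0],"gripper":0.45},
  {"offset":[0,0,0.004],"turn":[0,0,0],"gripper":0.4},
  {"offset":[0,0,0.004],"turn":[0,0,0],"gripper":0.4},
  {"offset":[0,0,0.02],"turn":[0,0,0],"gripper":0.4},
  {"offset":[0,0,0.1],"turn":[0,0,0],"gripper":0.4},
  {"offset":[0,0,0.3],"turn":[0,0,0],"gripper":0.4},
  {"offset":[0,0,0.6],"turn":[0,0,0],"gripper":0.4},
])

```text
time_s: 14.75
ee_pos: [0.4922, -0.0296, 0.1526]
tool_rot: [[-0.226, 0.974, -0.002], [0.974, 0.226, 0.001], [0.001, -0.002, -1.0]]
ft_force: [1.2, 0.0, -0.2]
gripper_width: 0.601
grip_force: 0.0
```

```bash
python3 - <<'E'
from h import *
s=r.observe();im=optics.read_camera("wrist");save("w4",im);p=np.array(s["ee_pos"]);print(p.round(4),np.round(s["ft_force"],1),s["gripper_width"])
im=im.copy()
th=np.radians(13);ux=np.array([np.cos(th),np.sin(th)]);uy=np.array([-ux[1],ux[0]]);O=np.array([.553,-.0166])
W=lambda x,y,z:[*(O+x*ux+y*uy),z]
for q in [W(-.0815,-.03,.03),W(-.0815,.03,.03),W(-.04,-.03,.03),W(-.04,.03,.03),W(-.0675,.045,.03),W(-.0535,.045,.03),W(.09,0,.088)]:
    cv2.circle(im,tuple(int(v) for v in np.round(proj("wrist",q,s))),1,(255,0,255),-1)
save("w4o",cv2.resize(im[80:350,200:620],None,fx=1.9,fy=1.9,interpolation=cv2.INTER_CUBIC))
for c in("wrist","top"):
    if c=="top": save("top2",optics.read_camera(c))
    for d in nets.cut_out(c,"knob_grip")[:2]:
        ys,xs=np.nonzero(d["region"]);rc=cv2.minAreaRect(np.c_[xs,ys].astype(np.float32))
        print(c,d["conf"],[np.round(v,1).tolist() for v in rc]);print([onz(c,q,.088,s)[:2].round(4).tolist() for q in cv2.boxPoints(rc)])
print("knob pred",np.round(W(.09,0,.088),4))
E
```

```text
[ 0.4922 -0.0296  0.1526] [ 1.2  0.  -0.2] 0.6014234613783229
wrist 0.59 [[493.3, 205.4], [43.8, 88.1], 26.6]
[[0.5989, -0.0251], [0.6109, 0.0418], [0.6555, 0.0378], [0.6436, -0.0347]]
top 0.47 [[302.5, 209.5], [11.0, 29.0], 90.0]
[[0.653, 0.0359], [0.6518, -0.0328], [0.6257, -0.0323], [0.6268, 0.0362]]
knob pred [0.6407 0.0036 0.088 ]
```

View pics/w4o.png

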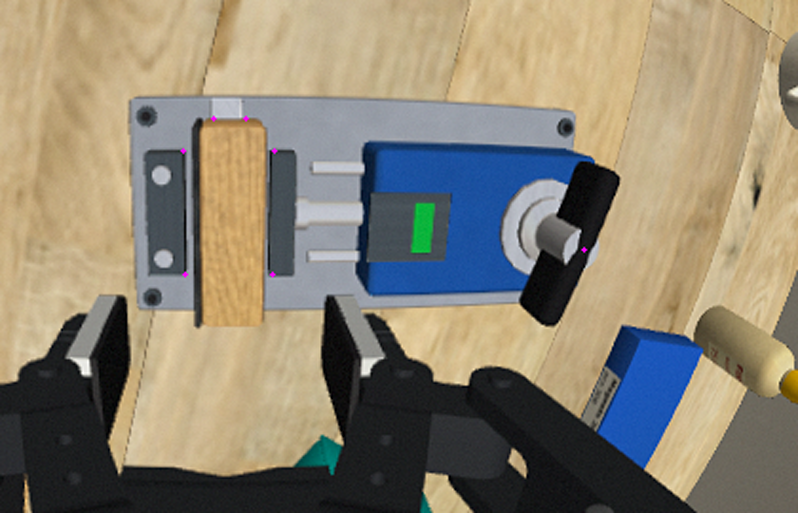

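w4 shows the block upright between the jaws, its end against the stop at about (228,120) in the crop. The T-bar is near (570,245). Now I'll move over the knob and turn the wrist to the start of its travel.

Request:
servo_tool([
  {"offset":[0,0,0.15],"turn":[0,0,0.055],"gripper":0.4},
  {"offset":[0.1,0.02,0.2],"turn":[0,0,0.11],"gripper":0.4},
  {"offset":[0.3,0.06,0.2],"turn":[0,0,0.165],"gripper":0.4},
  {"offset":[0.5,0.1,0.2],"turn":[0,0,0.22],"gripper":0.4},
  {"offset":[0.7,0.16,0.2],"turn":[0,0,0.275],"gripper":0.4},
  {"offset":[0.74,0.166,0.2],"turn":[0,0,0.33],"gripper":0.4},
  {"offset":[0.74,0.166,0.2],"turn":[0,0,0.385],"gripper":0.4},
  {"offset":[0.74,0.166,0.2],"turn":[0,0,0.44],"gripper":0.4},
  {"offset":[0.74,0.166,0.2],"turn":[0,0,0.49],"gripper":0.4},
  {"offset":[0.74,0.166,0.2],"turn":[0,0,0.5],"gripper":0.4},
])

```text
time_s: 16.2
ee_pos: [0.6406, 0.0034, 0.1903]
tool_rot: [[-0.974, -0.227, -0.002], [-0.227, 0.974, 0.0], [0.002, 0.001, -1.0]]
ft_force: [0.1, -0.6, 0.3]
gripper_width: 0.594
grip_force: 0.0
```

Request:
servo_tool([
  {"offset":[0,0,0],"turn":[0,0,0.05],"gripper":0.4},
  {"offset":[0,0,0],"turn":[0,0,0.1],"gripper":0.4},
  {"offset":[0,0,0],"turn":[0,0,0.15],"gripper":0.4},
  {"offset":[0,0,0],"turn":[0,0,0.2],"gripper":0.4},
  {"offset":[0,0,0],"turn":[0,0,0.25],"gripper":0.4},
  {"offset":[0,0,0],"turn":[0,0,0.3],"gripper":0.4},
  {"offset":[0,0,0],"turn":[0,0,0.35],"gripper":0.4},
  {"offset":[0,0,0],"turn":[0,0,0.4],"gripper":0.4},
  {"offset":[0,0,0],"turn":[0,0,0.4],"gripper":0.4},
  {"offset":[0,0,0],"turn":[0,0,0.4],"gripper":0.4},
])

```text
time_s: 17.45
ee_pos: [0.641, 0.0033, 0.1912]
tool_rot: [[-0.09, -0.996, -0.001], [-0.996, 0.09, 0.0], [-0.0, 0.001, -1.0]]
ft_force: [0.4, 0.9, 0.7]
gripper_width: 0.598
grip_force: 0.0
```

```bash
python3 - <<'E'
from h import *
s=r.observe();im=optics.read_camera("wrist");p=np.array(s["ee_pos"]);print(p.round(4),np.round(s["tool_rot"],3).tolist(),np.round(s["joints"],2))
im=im.copy()
for d in nets.cut_out("wrist","knob_grip")[:2]:
    ys,xs=np.nonzero(d["region"]);rc=cv2.minAreaRect(np.c_[xs,ys].astype(np.float32))
    print(d["conf"],[np.round(v,1).tolist() for v in rc]);print([onz("wrist",q,.088,s)[:2].round(4).tolist() for q in cv2.boxPoints(rc)])
a=np.radians(85);b=np.array([np.cos(a),np.sin(a)]);n=np.array([-b[1],b[0]]);k=np.array([.6407,.0036])
for i in(-1,1):
  for j in(-1,1):
    for z in (.088,): cv2.circle(im,tuple(int(v) for v in np.round(proj("wrist",[*(k+i*.037*b+j*.006*n),z],s))),1,(255,0,255),-1)
save("w5",cv2.resize(im[60:400,120:520],None,fx=1.75,fy=1.75,interpolation=cv2.INTER_CUBIC))
E
```

```text
[0.641  0.0033 0.1912] [[-0.09, -0.996, -0.001], [-0.996, 0.09, 0.0], [-0.0, 0.001, -1.0]] [-0.2   0.23  0.16  1.5  -0.   -1.68]
0.75 [[318.5, 191.5], [89.0, 33.0], 90.0]
[[0.6501, -0.038], [0.6239, -0.0357], [0.6297, 0.0401], [0.6579, 0.0376]]
0.68 [[382.5, 164.5], [24.7, 10.4], 72.9]
[[0.5929, -0.0274], [0.5845, -0.0293], [0.5793, -0.0093], [0.5879, -0.0074]]
```

View pics/w5.png

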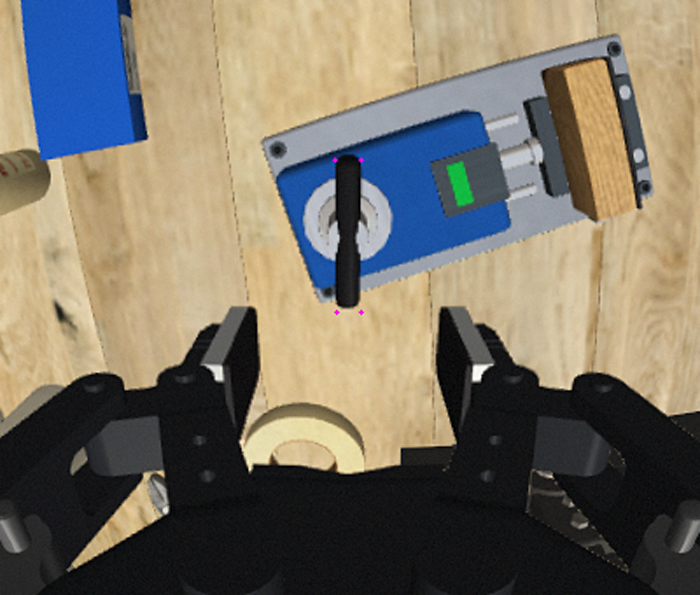

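w5 shows the T-bar centred under the gripper within about 1 mm and aligned with the pads. The tab at (459,184) is flush and in view. I'll descend and grip the bar.

Request:
servo_tool([
  {"offset":[0,-0.005,-0.2],"turn":[0,0,0],"gripper":0.4},
  {"offset":[0,-0.005,-0.4],"turn":[0,0,0],"gripper":0.4},
  {"offset":[0,-0.005,-0.55],"turn":[0,0,0],"gripper":0.4},
  {"offset":[0,-0.005,-0.62],"turn":[0,0,0],"gripper":0.4},
  {"offset":[0,-0.005,-0.635],"turn":[0,0,0],"gripper":0.5},
  {"offset":[0,-0.005,-0.635],"turn":[0,0,0],"gripper":0.65},
  {"offset":[0,-0.005,-0.635],"turn":[0,0,0],"gripper":0.8},
  {"offset":[0,-0.005,-0.635],"turn":[0,0,0],"gripper":0.95},
  {"offset":[0,-0.005,-0.635],"turn":[0,0,0],"gripper":0.95},
  {"offset":[0,-0.005,-0.635],"turn":[0,0,0],"gripper":0.95},
], squeeze=40)

```text
time_s: 18.8
ee_pos: [0.6411, 0.0022, 0.0663]
tool_rot: [[-0.086, -0.996, -0.0], [-0.996, 0.086, -0.0], [0.0, -0.0, -1.0]]
ft_force: [-7.1, 0.2, 7.1]
gripper_width: 0.216
grip_force: 39.6
```

Opening reads 18 mm rather than 12 mm, so the tips are probably on the stem under the bar. I'll open, rise 7 mm and regrip.

Request:
servo_tool([
  {"offset":[0,0,0],"turn":[0,0,0],"gripper":0.7},
  {"offset":[0,0,0],"turn":[0,0,0],"gripper":0.6},
  {"offset":[0,0,0.02],"turn":[0,0,0],"gripper":0.6},
  {"offset":[0,0,0.04],"turn":[0,0,0],"gripper":0.6},
  {"offset":[0,0,0.04],"turn":[0,0,0],"gripper":0.7},
  {"offset":[0,0,0.04],"turn":[0,0,0],"gripper":0.8},
  {"offset":[0,0,0.04],"turn":[0,0,0],"gripper":0.95},
  {"offset":[0,0,0.04],"turn":[0,0,0],"gripper":0.95},
  {"offset":[0,0,0.04],"turn":[0,0,0],"gripper":0.95},
  {"offset":[0,0,0.04],"turn":[0,0,0],"gripper":0.95},
], squeeze=40)

```text
time_s: 20.05
ee_pos: [0.641, 0.0023, 0.073]
tool_rot: [[-0.085, -0.996, -0.0], [-0.996, 0.085, -0.0], [0.0, 0.0, -1.0]]
ft_force: [-3.2, 0.8, 5.7]
gripper_width: 0.206
grip_force: 39.3
```

```bash
python3 - <<'E'
from h import *
s=r.observe();im=optics.read_camera("wrist");print(s["time_s"],np.round(s["ee_pos"],4),s["gripper_width"],np.round(s["ft_force"],1),np.round(s["moment"],2))
save("w6",cv2.resize(im[60:400,120:560],None,fx=1.75,fy=1.75,interpolation=cv2.INTER_CUBIC))
E
```

```text
20.05 [0.641  0.0023 0.073 ] 0.20612883130296059 [-3.2  0.8  5.7] [ 0.07  0.71 -0.  ]
```

View pics/w6.png

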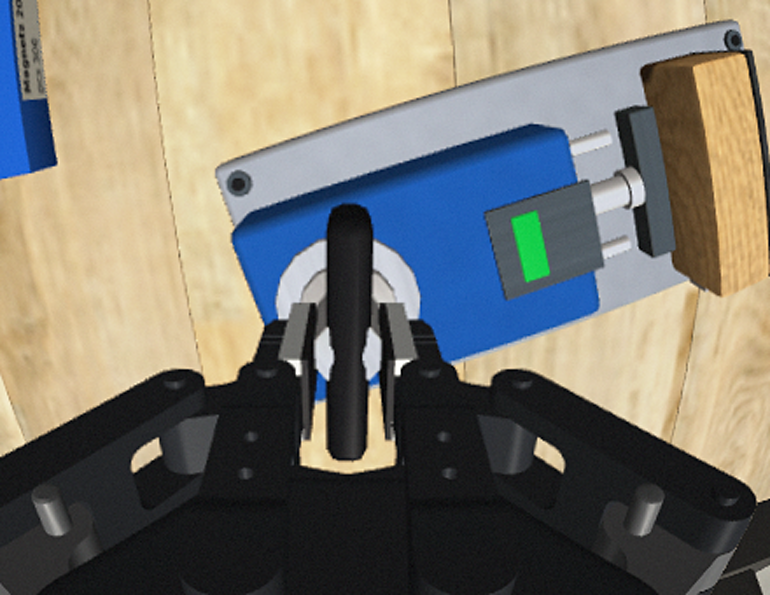

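w6 shows the pads straddling the bar at a round hub; the tab at (530,245) is flush. Either way they drive the bar like a wrench, so I'll start turning clockwise and watch.

Request:
servo_tool([
  {"offset":[0,0,0],"turn":[0,0,-0.04],"gripper":0.95},
  {"offset":[0,0,0],"turn":[0,0,-0.09],"gripper":0.95},
  {"offset":[0,0,0],"turn":[0,0,-0.14],"gripper":0.95},
  {"offset":[0,0,0],"turn":[0,0,-0.19],"gripper":0.95},
  {"offset":[0,0,0],"turn":[0,0,-0.24],"gripper":0.95},
  {"offset":[0,0,0],"turn":[0,0,-0.29],"gripper":0.95},
  {"offset":[0,0,0],"turn":[0,0,-0.34],"gripper":0.95},
  {"offset":[0,0,0],"turn":[0,0,-0.38],"gripper":0.95},
  {"offset":[0,0,0],"turn":[0,0,-0.4],"gripper":0.95},
  {"offset":[0,0,0],"turn":[0,0,-0.4],"gripper":0.95},
], squeeze=40)

```text
time_s: 21.35
ee_pos: [0.6407, 0.0025, 0.073]
tool_rot: [[-0.974, -0.226, -0.001], [-0.226, 0.974, 0.0], [0.001, 0.001, -1.0]]
ft_force: [-5.4, 0.8, 6.6]
gripper_width: 0.207
grip_force: 39.4
```

```bash
cat > look.py <<'E'
from h import *
import sys
s=r.observe();im=optics.read_camera("wrist");save(sys.argv[1],im)
print(s["time_s"],np.round(s["ee_pos"],4),round(s["gripper_width"],3),np.round(s["ft_force"],1),np.round(s["moment"],2),"yaw",np.degrees(np.arctan2(s["tool_rot"][1][0],s["tool_rot"][0][0])).round(1),np.round(s["joints"],2))
h=cv2.cvtColor(im,cv2.COLOR_RGB2HSV)
m=cv2.inRange(h,(50,150,100),(75,255,255));n,l,st,c=cv2.connectedComponentsWithStats(m)
th=np.radians(13);ux=np.array([np.cos(th),np.sin(th)]);uy=np.array([-ux[1],ux[0]]);O=np.array([.553,-.0166])
loc=lambda uv,z:[round(float(v),4) for v in ((onz("wrist",uv,z,s)[:2]-O)@ux,(onz("wrist",uv,z,s)[:2]-O)@uy)]
for i in range(1,n):
    if st[i,4]>60:
        mm=np.argwhere(l==i)[:,::-1].astype(np.float32);rc=cv2.minAreaRect(mm)
        print("green",st[i],c[i].round(1),loc(c[i],.05),[np.round(v,1).tolist() for v in rc],[loc(q,.05) for q in cv2.boxPoints(rc)])
E
python3 look.py w7
```

```text
21.35 [0.6407 0.0025 0.073 ] 0.207 [-5.4  0.8  6.6] [0.27 0.99 0.09] yaw -166.9 [-0.2   0.26 -0.02  1.29  0.   -0.43]
green [296 101  45  18 787] [318.1 109.4] [0.0202, -0.0007] [[318.0, 109.5], [17.0, 44.0], 90.0] [[0.0156, -0.0124], [0.0156, 0.0109], [0.0247, 0.011], [0.0248, -0.0124]]
```

Request:
servo_tool([
  {"offset":[0,0,0],"turn":[0,0,-0.04],"gripper":0.95},
  {"offset":[0,0,0],"turn":[0,0,-0.08],"gripper":0.95},
  {"offset":[0,0,0],"turn":[0,0,-0.12],"gripper":0.95},
  {"offset":[0,0,0],"turn":[0,0,-0.16],"gripper":0.95},
  {"offset":[0,0,0],"turn":[0,0,-0.19],"gripper":0.95},
  {"offset":[0,0,0],"turn":[0,0,-0.21],"gripper":0.95},
  {"offset":[0,0,0],"turn":[0,0,-0.23],"gripper":0.95},
  {"offset":[0,0,0],"turn":[0,0,-0.24],"gripper":0.95},
  {"offset":[0,0,0],"turn":[0,0,-0.24],"gripper":0.95},
  {"offset":[0,0,0],"turn":[0,0,-0.24],"gripper":0.95},
])

```text
time_s: 22.65
ee_pos: [0.6408, 0.0027, 0.0731]
tool_rot: [[-0.865, 0.501, -0.001], [0.501, 0.865, 0.001], [0.001, 0.0, -1.0]]
ft_force: [-4.0, 2.3, 7.0]
gripper_width: 0.207
grip_force: 39.4
```

```bash
python3 look.py w8
```

```text
22.65 [0.6408 0.0027 0.0731] 0.207 [-4.   2.3  7. ] [0.43 0.95 0.21] yaw 149.9 [-0.2   0.26 -0.02  1.29  0.    0.33]
green [205 121  42  43 789] [225.2 141.2] [0.0158, -0.0014] [[225.1, 141.2], [17.9, 44.3], 43.1] [[0.0105, -0.0147], [0.0106, 0.0108], [0.0206, 0.0113], [0.0209, -0.0141]]
```

Request:
servo_tool([
  {"offset":[0,0,0],"turn":[0,0,-0.01],"gripper":0.95},
  {"offset":[0,0,0],"turn":[0,0,-0.02],"gripper":0.95},
  {"offset":[0,0,0],"turn":[0,0,-0.03],"gripper":0.95},
  {"offset":[0,0,0],"turn":[0,0,-0.04],"gripper":0.95},
  {"offset":[0,0,0],"turn":[0,0,-0.05],"gripper":0.95},
  {"offset":[0,0,0],"turn":[0,0,-0.06],"gripper":0.95},
  {"offset":[0,0,0],"turn":[0,0,-0.06],"gripper":0.95},
  {"offset":[0,0,0],"turn":[0,0,-0.06],"gripper":0.95},
  {"offset":[0,0,0],"turn":[0,0,-0.06],"gripper":0.95},
  {"offset":[0,0,0],"turn":[0,0,-0.06],"gripper":0.95},
])

```text
time_s: 23.95
ee_pos: [0.6408, 0.0028, 0.073]
tool_rot: [[-0.756, 0.654, -0.001], [0.654, 0.756, 0.001], [0.001, 0.0, -1.0]]
ft_force: [-4.1, 2.4, 6.3]
gripper_width: 0.203
grip_force: 39.4
```

```bash
python3 look.py w9; python3 - <<'E'
import cv2
a=[cv2.resize(cv2.imread(f'pics/{n}.png')[80:260,130:380],None,fx=1.55,fy=1.55,interpolation=cv2.INTER_CUBIC) for n in("w8","w9")]
cv2.imwrite('pics/w89.png',cv2.hconcat(a))
E
```

```text
23.95 [0.6408 0.0028 0.073 ] 0.203 [-4.1  2.4  6.3] [0.48 0.92 0.31] yaw 139.1 [-0.2   0.26 -0.02  1.29  0.    0.51]
green [188 138  40  47 846] [205.8 160. ] [0.0131, -0.0029] [[205.8, 159.9], [20.1, 48.1], 34.8] [[0.0058, -0.0179], [0.008, 0.0111], [0.0196, 0.0112], [0.018, -0.0176]]
```

```bash
cat > tab.py <<'E'
from h import *
import pickle,sys
from scipy.optimize import minimize
th=np.radians(13);ux=np.array([np.cos(th),np.sin(th)]);uy=np.array([-ux[1],ux[0]]);O=np.array([.553,-.0166])
def st(yaw,p):
    a=np.radians(yaw);c,s=np.cos(a),np.sin(a);return dict(tool_rot=[[c,s,0],[s,-c,0],[0,0,-1]],ee_pos=p)
def fit(name,s):
    im=cv2.imread(f"pics/{name}.png");h=cv2.cvtColor(im,cv2.COLOR_BGR2HSV)
    m=cv2.inRange(h,(50,110,50),(75,255,255));n,l,sts,c=cv2.connectedComponentsWithStats(m);i=1+np.argmax(sts[1:,4]);m=(l==i)
    red=cv2.inRange(h,(0,150,80),(8,255,255))|cv2.inRange(h,(172,150,80),(180,255,255));x,y,w,hh=sts[i,:4]
    def model(v):
        P=[proj("wrist",[*(O+(v[0]+a*.005)*ux+(v[1]+b*.012)*uy),z],s) for a in(-1,1) for b in(-1,1) for z in(.050+v[2],.050+min(0,v[2]))]
        q=cv2.convexHull(np.array(P,np.float32));M=np.zeros((1600,2560),np.uint8);cv2.fillConvexPoly(M,np.round((q+.5)*4).astype(int),1)
        return cv2.resize(M.astype(np.float32),(640,400),interpolation=cv2.INTER_AREA)
    best=None
    for h0 in (0,.006,.012,.018):
        f=lambda v:np.abs(model(v*1e-3)-m).sum()+(1e3*max(0,-v[2]))
        o=minimize(f,[15,-1,h0*1e3],method="Nelder-Mead",options=dict(initial_simplex=np.array([[15,-1,h0*1e3],[18,-1,h0*1e3],[15,1,h0*1e3],[15,-1,h0*1e3+3]])))
        if best is None or o.fun<best.fun: best=o
    print(name,"x,y,h mm",best.x.round(2),"err px",round(best.fun,0),"of",m.sum(),"red px near",int((red[y-8:y+hh+8,x-8:x+w+8]>0).sum()))
if __name__=="__main__":
    for a in sys.argv[1:]:
        n,y=a.split(":");fit(n,st(float(y),[.6408,.0027,.073]))
E
python3 tab.py w7:-166.9 w8:149.9 w9:139.1
```

```text
Traceback (most recent call last):
  File "tab.py", line 23, in <module>
    n,y=a.split(":");fit(n,st(float(y),[.6408,.0027,.073]))
                     ~~~^^^^^^^^^^^^^^^^^^^^^^^^^^^^^^^^^^^
  File "tab.py", line 18, in fit
    o=minimize(f,[15,-1,h0*1e3],method="Nelder-Mead",options=dict(initial_simplex=np.array([[15,-1,h0*1e3],[18,-1,h0*1e3],[15,1,h0*1e3],[15,-1,h0*1e3+3]])))
  File "tab.py", line 17, in <lambda>
    f=lambda v:np.abs(model(v*1e-3)-m).sum()+(1e3*max(0,-v[2]))
                      ~~~~~^^^^^^^^
  File "tab.py", line 12, in model
    P=[proj("wrist",[*(O+(v[0]+a*.005)*ux+(v[1]+b*.012)*uy),z],s) for a in(-1,1) for b in(-1,1) for z in(.050+v[2],.050+min(0,v[2]))]
       ~~~~^^^^^^^^^^^^^^^^^^^^^^^^^^^^^^^^^^^^^^^^^^^^^^^^^^^^^^
  File "h.py", line 14, in proj
    c=optics.camera_info(cam);K=np.array(c["K"]);X=np.array(X,float)
ValueError: time passes only in moves, steps and waits
```

Cache camera_info to avoid hammering it.

The fit gives a tab height of about 11 mm, up from 4.3 mm one step before, with no red in sight. I'll release the knob and rise.

Request:
servo_tool([
  {"offset":[0,0,0],"turn":[0,0,0],"gripper":0.75},
  {"offset":[0,0,0],"turn":[0,0,0],"gripper":0.65},
  {"offset":[0,0,0],"turn":[0,0,0],"gripper":0.5},
  {"offset":[0,0,0],"turn":[0,0,0],"gripper":0.4},
  {"offset":[0,0,0.1],"turn":[0,0,0],"gripper":0.4},
  {"offset":[0,0,0.3],"turn":[0,0,0],"gripper":0.4},
  {"offset":[0,0,0.5],"turn":[0,0,0],"gripper":0.4},
  {"offset":[0,0,0.6],"turn":[0,0,0],"gripper":0.4},
  {"offset":[0,0,0.6],"turn":[0,0,0],"gripper":0.4},
  {"offset":[0,0,0.6],"turn":[0,0,0],"gripper":0.4},
])

```text
time_s: 25.25
ee_pos: [0.6406, 0.0024, 0.1908]
tool_rot: [[-0.756, 0.655, -0.002], [0.655, 0.756, 0.0], [0.002, -0.001, -1.0]]
ft_force: [-0.1, -0.5, -1.2]
gripper_width: 0.603
grip_force: 0.0
```

```bash
python3 look.py w10; python3 - <<'E'
from tab import *
s=r.observe();fit("w10",s)
im=cv2.imread("pics/w10.png")[60:330,100:500];save("w10c",cv2.resize(im,None,fx=2,fy=2,interpolation=cv2.INTER_CUBIC)[:,:,::-1])
E
```

```text
25.25 [0.6406 0.0024 0.1908] 0.603 [-0.1 -0.5 -1.2] [-0.04  0.05  0.  ] yaw 139.1 [-0.2   0.23  0.16  1.51  0.    0.51]
green [241 129  23  27 295] [251.7 141.4] [0.0141, -0.0025] [[251.8, 141.0], [10.8, 28.0], 33.7] [[0.0087, -0.0157], [0.0088, 0.0109], [0.0189, 0.0111], [0.0191, -0.0154]]
w10 x,y,h mm [14.49 -0.79  9.65] err px 31.0 of 332 red px near 0
```

View pics/w10c.png

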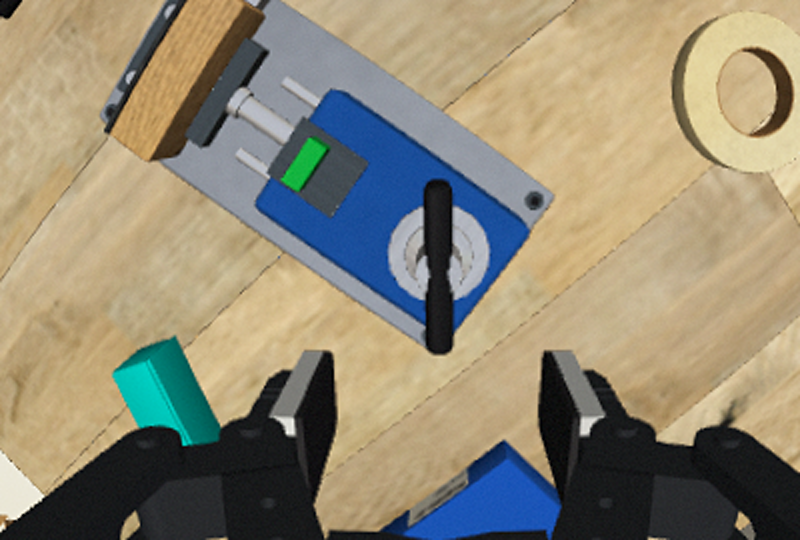

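w10 shows the block clamped between both jaws, the green tab raised at (305,165) with no red, and the T-bar free. One closer numeric check of tab height and the block's end before handing in.

Request:
servo_tool([
  {"offset":[-0.1,-0.03,0],"turn":[0,0,0],"gripper":0.4},
  {"offset":[-0.3,-0.08,0],"turn":[0,0,0],"gripper":0.4},
  {"offset":[-0.5,-0.15,0],"turn":[0,0,0],"gripper":0.4},
  {"offset":[-0.6,-0.15,0],"turn":[0,0,0],"gripper":0.4},
  {"offset":[-0.6,-0.15,-0.1],"turn":[0,0,0],"gripper":0.4},
  {"offset":[-0.6,-0.15,-0.25],"turn":[0,0,0],"gripper":0.4},
  {"offset":[-0.6,-0.15,-0.25],"turn":[0,0,0],"gripper":0.4},
  {"offset":[-0.6,-0.15,-0.25],"turn":[0,0,0],"gripper":0.4},
  {"offset":[-0.6,-0.15,-0.25],"turn":[0,0,0],"gripper":0.4},
  {"offset":[-0.6,-0.15,-0.25],"turn":[0,0,0],"gripper":0.4},
])

```text
time_s: 26.55
ee_pos: [0.5217, -0.0278, 0.1433]
tool_rot: [[-0.756, 0.655, 0.001], [0.655, 0.756, -0.0], [-0.001, 0.001, -1.0]]
ft_force: [-0.1, -0.3, -0.7]
gripper_width: 0.599
grip_force: 0.0
```

```bash
python3 look.py w11; python3 - <<'E'
from tab import *
s=r.observe();fit("w11",s)
for d in nets.cut_out("wrist","sanding_block")[:2]:
    ys,xs=np.nonzero(d["region"]);q=np.c_[xs,ys].astype(np.float32);h=cv2.convexHull(q)[:,0]
    L=np.array([[(onz("wrist",p,.056,s)[:2]-O)@ux,(onz("wrist",p,.056,s)[:2]-O)@uy] for p in h])
    print(d["conf"],d["box"],"x",L[:,0].min().round(4),L[:,0].max().round(4),"y",L[:,1].min().round(4),L[:,1].max().round(4))
E
```

```text
26.55 [ 0.5217 -0.0278  0.1433] 0.599 [-0.1 -0.3 -0.7] [0.04 0.06 0.01] yaw 139.1 [-0.3  -0.13 -0.3   1.41  0.    0.41]
green [357 218  27  33 327] [370.3 234.7] [0.0198, -0.0024] [[370.9, 234.7], [13.6, 32.2], 34.2] [[0.0154, -0.016], [0.0129, 0.0113], [0.0249, 0.0116], [0.0278, -0.016]]
w11 x,y,h mm [15.68 -0.88 11.06] err px 57.0 of 484 red px near 0
0.91 [242.1, 110.1, 335.6, 226.3] x -0.0822 -0.051 y -0.0444 0.0448
0.56 [254.7, 301.5, 275.1, 327.3] x -0.019 0.0045 y -0.1326 -0.1084
```

Tab is about 11 mm out. The block's end is at y = +44.8 mm against the stop at +45 mm, and it is clamped between the jaws. Handing in.

```bash
python3 -c "
from rig import r;print(r.job_done())"
```

```text
the job is handed in; nothing more can be done
None
```

The sanding block stands clamped with its end on the stop and the green tab about 11 mm out with no red showing; the arm has let go, and the job was handed in after about 27 s of robot time.

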